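# Press the end cap onto a soil core with a ratchet bar clamp

## Robot

A 7-joint arm with a two-finger parallel gripper is mounted at the origin on the work surface. World frame = base frame: x ahead of the robot, y to its left, z up, the work surface at z = 0. Lengths are in m, angles in rad, forces in N, time in s.
With the tool pointing down it reaches from about 0.35 to 0.9 m from the base axis. Payload 8.1 kg.
Tool frame: the origin (TCP) lies at the very end of the fingers, on their centre line; the grasp point (between the pads) lies 19 mm behind it (grip_point_offset is the distance from the TCP to the grasp point, in m); z points along the fingers, y is the line along which they close (so a half turn about z gives the same grasp; the last joint's range is limited). The gripper opens to 85 mm and grips with 20 to 120 N. Pads are 22 mm wide; open, the fingers measure 114 mm over their backs; the gripper's body (76 mm by 85 mm) begins 54 mm behind the grasp point. The pads swing forward as they close: fully open they stand 13 mm farther back than shut.
Start: joints at [-1.421, 0.434, 0.025, 1.573, -0.012, 1.134, -0.075], TCP at [0.156, 0.605, 0.231] pointing down, gripper open.
Joint ranges: [-2.62, 2.62], [-0.44, 2.09], [-1.27, 1.32], [0.08, 2.57], [-1.32, 4.46], [0.12, 2], [-2.74, 2.74]. Speed limits (rad/s): [2.22, 2.22, 3.01, 3.01, 3.14, 3.14, 3.14].

## Interface

Orientations are given as a 3x3 rotation matrix whose columns are the frame's x, y, z axes.
In Python, from cell import state, grab_frame, camera_params, job_done, grip_point_offset gives the robot as it stands.
- The arm moves only by the tool servo_tool, never from a script. Its argument "commands" is a list of rows, each a list of 6 numbers: the shift along the tool's x, y, z normalised to -1 to 1, where 1 is 0.025 m, then the turn, a rotation vector about the tool's x, y, z normalised to -1 to 1, where 1 is 1.5 rad. In form: [[dx, dy, dz, ax, ay, az], ...]. A call has 1 to 8 rows; each row shifts and turns the commanded pose from where the row before left it, along the tool's axes as they then stand; what a row does not reach is not made up. A row lasts 1/8 s, in which the tool goes at most 62.5 mm and 10.7 degrees, less where a joint would pass 70% of its speed; a pose out of reach is approached as far as the arm can. A call with a number of a shift or a turn outside -1 to 1 is refused whole. A call with a gripper value outside its range is refused whole. "gripper" is the closure, from -1 (fully open) to 1 (shut), set as the call begins (left out, the last holds). The fingers move at their own pace and stop on an object; "grip_force" is the grip in N (left out, the last holds). Time passes only in rows, so rows that do not move let the fingers close. It gives the time, the measured TCP pose, the force, the opening and the grip force at its end, in the units of the state.
- state(): the state, without advancing time (a new reading comes with each control period).
- grab_frame(name): name is "scene" or "top" or "wrist"; returns the picture (420x560x3 uint8, red, green, blue); there is no depth.
- camera_params(name): a dict with "fx", "fy", "cx", "cy" (pixels), "xyz" and "attitude" of the camera in the world. Camera axes: x right, y up, looking along -z (the intrinsics and any distortion apply to the point x, -y, -z); pixel columns grow to the right and rows downward; lengths in m; the calibration is good to about 2 mm. A picture is of the moment at which its call begins: read the wrist's pose just before it. camera_params takes no time and is no camera call; for the wrist camera it gives the pose at the moment of the call.
- job_done(): hands the job in; it is judged then, once.
The state is a dict: "time": time; "joints": joint angles; "qd": joint speeds; "effort": joint torques, N m; "tcp_pos": TCP position; "tool_rot": TCP orientation; "wrist_force": force on the tool from outside, world axes, zero at the start; "moment": the same for the moment, N m; "finger_gap": finger opening in m; "finger_force": force on a finger pad.
Only numpy, scipy, OpenCV 4.12 (cv2) and the standard library are available. Lean on these libraries where they do the work, as an engineer would, in place of code of your own. Each camera call takes 0.05 s, during which the arm holds its last target. There are 200 camera calls.

## Task

On one of the two bench clamps the soil core's end cap still stands out from its tube's collar. Pump that clamp's trigger until the jaw has pushed the cap fully home against the collar, then press the release lever at its side down and hold it until the jaw has slid all the way back. Do not pump the other clamp, whose core is already capped.

Things in the scene. Friction and masses are not known exactly. Their poses are not given: they have to be found in the camera images.
- trigger_pad (a point): Where to pump the trigger: top of a round ridge (30 mm across, 6 mm proud) near the free end, nearer the robot, of a black paddle 115 x 30 x 10 mm, 105 mm from its hinge. 147 mm above the bench at rest (paddle sloping 0.32 rad up), 89 mm fully down; goes nearly straight down (within 11 mm along the bar), springs back. 3 to 15 N. x: along the bar to the jaw, tilted; y: level, to the lever's side.
- release_pad (a point): Top centre of the same clamp's release lever: steel tab 26 mm along the bar, 44 mm across, 6 thick, level, 80 mm above the bench, jutting from the +y side of the black housing (44 mm wide, 115 mm high), 123 mm further along the bar than trigger_pad. x: along the bar to the jaw, level. Stroke 15 mm down (2 to 5 N, firm stop) frees the ratchet: hold it down about 1 s. Springs up.
- jaw (a joint): Travel (m) of that clamp's moving jaw, a black block 44 mm wide on a toothed bar, away from the robot towards the cap: 0 fully back, 0.033 cap home. Each full trigger press (52 mm or more down, then right up) gains a notch: 0.009, 0.020, 0.031; three seat the cap. Then the trigger stops early and stiffly; more presses do no harm. With the release lever held down a spring slides it back to 0.
- cap (a joint): Travel (m) of the grey ribbed end cap (57 mm across, 32 mm long) along the white core tube (50 mm across): 0 standing 25 mm off the tube's dark steel collar, 0.025 fully home against it. Starts 12 to 22 mm off. Stiff (5 N); stays where it is pushed.
- spare_trigger_pad (a point): The same point on the trigger of the other clamp, alike in every size, whose core already has its cap home. Not to be pressed.

How it is judged:
By the outcome, as a careful person would: the job done as asked, in the order asked, and still so for the second after the job is handed in, with the robot touching nothing.
It also fails if it takes over 48 s, if anything falls off the work surface, if the arm or the gripper's body presses on something with over 40 N, if the wrist force passes 120 N, or if a joint passes its speed limit or range.

## Working session

There is one attempt and no reset: what is moved stays moved. The work goes in short steps, Python scripts to look and compute and a tool call to move; the robot and the scene stay as the last step left them, time stands still between calls to the robot, and variables do not carry over. Pictures are saved under pics/ and viewed, at most 10 in all, crops included, and the job is handed in when it is done.

Besides the shell and the picture viewer there is one more tool, called as name([rows], argument=value, ...), one row to a line, values as JSON. servo_tool: Moves the arm, as the interface text tells. Scaled input: -1 to 1 covers 0.025 m each way for a shift and 1.5 rad each way for a turn. Its arguments: {"type":"object","properties":{"commands":{"type":"array"},"gripper":{"type":"number"},"grip_force":{"type":"number"}},"required":["commands"]}

```bash
mkdir -p pics
python3 - <<'E'
from cell import *
import cv2
s=state();print(s['time'],s['tcp_pos'],s['tool_rot'],s['finger_gap'])
for n in("scene","top"):
    p=camera_params(n);print(n,p)
    cv2.imwrite(f"pics/{n}0.png",grab_frame(n)[:,:,::-1])
E
```

```text
0.0 [0.15626466 0.60460459 0.23051551] [[-9.68194448e-01  2.50198827e-01 -2.39481953e-04]
 [ 2.50198884e-01  9.68193139e-01 -1.60143312e-03]
 [-1.68811904e-04 -1.61041677e-03 -9.99998689e-01]] 0.08550293477126958
scene {'fx': 533.3085651026249, 'fy': 533.3085651026249, 'cx': 284.2272484175391, 'cy': 208.57459388371313, 'xyz': array([1.25227794, 0.41536078, 0.82046505]), 'attitude': array([[-0.48116267, -0.5752884 ,  0.66145728],
       [ 0.87645607, -0.30061232,  0.37610769],
       [-0.01752818,  0.76070723,  0.64885844]])}
top {'fx': 391.84637009429326, 'fy': 391.84637009429326, 'cx': 279.7739212510772, 'cy': 207.75027500552986, 'xyz': array([0.42830053, 0.03269337, 0.77717963]), 'attitude': array([[-2.12514766e-03,  9.75839418e-01, -2.18478636e-01],
       [-9.99997377e-01, -1.88723676e-03,  1.29761916e-03],
       [ 8.53947010e-04,  2.18480820e-01,  9.75840869e-01]])}
```

View pics/scene0.png

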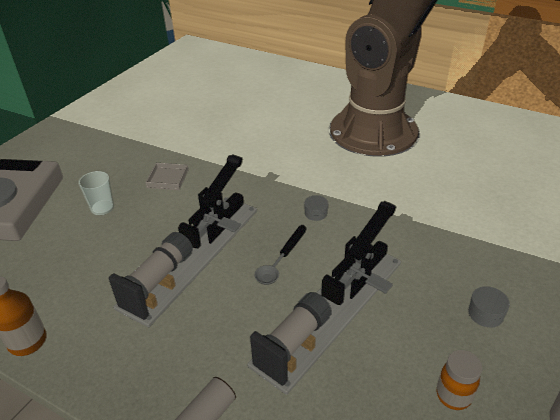

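View pics/top0.png

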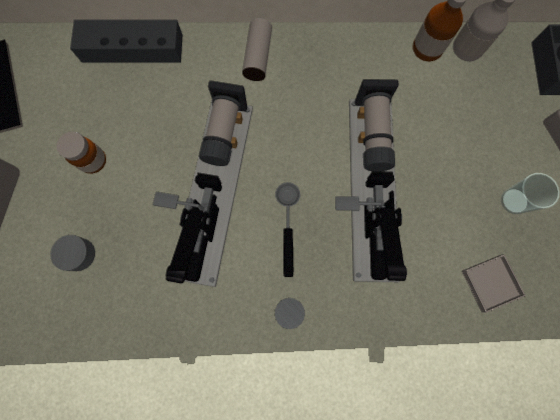

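The top view shows two clamps: the left one (y>0) has its ridge near (183,275) and tab near (166,201), the right one its ridge near (395,272) and tab near (347,204). I'll zoom in on the caps.

Run:
```python
import cv2,numpy as np
a=cv2.imread("pics/top0.png");b=cv2.imread("pics/scene0.png")
r=lambda i,x,y,w,h:cv2.convertScaleAbs(cv2.resize(i[y:y+h,x:x+w],(390,295),interpolation=cv2.INTER_CUBIC),alpha=1.7)
cv2.imwrite("pics/c1.png",np.vstack([np.hstack([r(a,160,75,110,83),r(a,325,75,110,83)]),np.hstack([r(b,100,215,120,91),r(b,240,275,120,91)])]))
r2=lambda i,x,y,w,h:cv2.convertScaleAbs(cv2.resize(i[y:y+h,x:x+w],(w*4,h*4),interpolation=cv2.INTER_CUBIC),alpha=2.2)
cv2.imwrite("pics/c2.png",np.hstack([r2(a,145,165,100,125),r2(a,325,165,100,125)]))
```

```text
(no output)
```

View pics/c1.png

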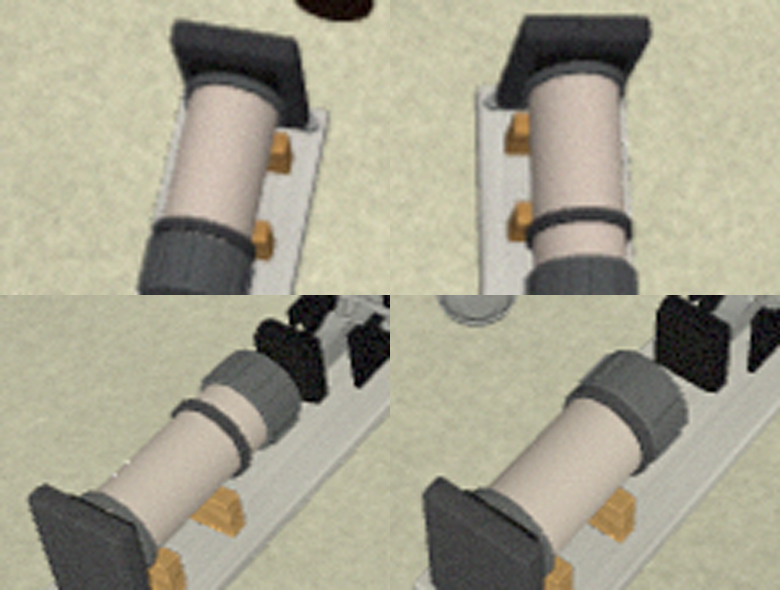

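View pics/c2.png

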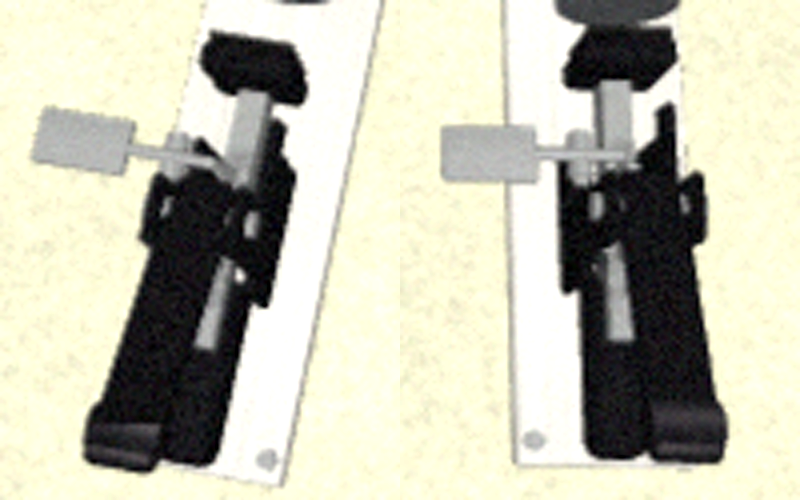

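The right clamp (y<0) has the gap: white tube shows between collar and cap. On it the ridge is at about (397,272) and the tab centre at about (347,203).

```bash
cat > h.py <<'E'
import numpy as np
from cell import *
def ray(n,u,v):
    p=camera_params(n);d=p['attitude']@np.array([(u-p['cx'])/p['fx'],-(v-p['cy'])/p['fy'],-1]);return np.array(p['xyz']),d
def onz(n,u,v,z):
    o,d=ray(n,u,v);return (o+d*(z-o[2])/d[2]).round(4)
def tool(dw): # world shift -> tool units
    return (np.array(state()['tool_rot']).T@np.array(dw)/0.025).round(2)
E
python3 - <<'E'
from h import *
print('ridge',onz('top',397,272.5,.147),'scene',onz('scene',234,160,.147))
print('tab',onz('top',347.2,203.2,.08),'scene',onz('scene',229.5,226,.08))
a=onz('top',353.75,281.25,.01);b=onz('top',349.8,100.4,.01);print(a,b,np.arctan2(*(b-a)[[1,0]]))
print(camera_params('wrist'))
print(onz('top',183,273,.147))
for w in ([.25,-.25,0],[0,-.2,0],[.1,0,0],[0,0,.1]):print(w,tool(w))
E
```

```text
ridge [ 0.4636 -0.1543  0.147 ] scene [ 0.4732 -0.151   0.147 ]
tab [ 0.5927 -0.0915  0.08  ] scene [ 0.5985 -0.0874  0.08  ]
[ 0.4547 -0.1105  0.01  ] [ 0.8349 -0.1185  0.01  ] -0.021038452536936172
{'fx': 347.1702843038284, 'fy': 347.1702843038284, 'cx': 277.1415601894744, 'cy': 207.83645915383437, 'xyz': array([0.08715642, 0.62204286, 0.37201647]), 'attitude': array([[ 0.24924206, -0.92863304, -0.27480736],
       [ 0.96843984,  0.23851666,  0.072347  ],
       [-0.00163768, -0.2841663 ,  0.95877361]])}
[0.4635 0.1858 0.147 ]
[0.25, -0.25, 0] [-1.218e+01 -7.180e+00  1.000e-02]
[0, -0.2, 0] [-2.   -7.75  0.01]
[0.1, 0, 0] [-3.87  1.   -0.  ]
[0, 0, 0.1] [-0.   -0.01 -4.  ]
```

servo_tool([
  [-1, -1, 0, 0, 0, 0],
  [-1, -1, 0, 0, 0, 0],
  [-1, -1, 0, 0, 0, 0],
  [-1, -1, 0, 0, 0, 0],
  [-1, -1, 0, 0, 0, 0],
  [-1, -1, 0, 0, 0, 0],
  [-1, -1, 0, 0, 0, 0],
  [-1, -1, 0, 0, 0, 0],
], gripper=1)

```text
time: 1.1
tcp_pos: [0.3003, 0.3602, 0.2311]
tool_rot: [[-0.968, 0.25, -0.0], [0.25, 0.968, -0.0], [0.0, -0.0, -1.0]]
wrist_force: [-0.2, 0.5, -0.2]
finger_gap: -0.0
finger_force: 0.0
```

servo_tool([
  [-1, -1, 0, 0, 0, 0],
  [-1, -1, 0, 0, 0, 0],
  [-1, -1, 0, 0, 0, 0],
  [-1, -1, 0, 0, 0, 0],
  [-1, -1, 0, 0, 0, 0],
  [-1, -1, 0, 0, 0, 0],
  [-1, -1, 0, 0, 0, 0],
  [-1, -1, 0, 0, 0, 0],
])

```text
time: 2.1
tcp_pos: [0.4438, 0.1167, 0.2312]
tool_rot: [[-0.968, 0.25, -0.0], [0.25, 0.968, -0.0], [0.0, -0.0, -1.0]]
wrist_force: [0.4, 1.0, 0.5]
finger_gap: 0.0002
finger_force: 0.0
```

servo_tool([
  [-1, -1, 0, 0, 0, 0],
  [-1, -1, 0, 0, 0, 0],
  [0, -1, 0, 0, 0, 0],
  [0, -1, 0, 0, 0, 0],
  [0, 0, 0, 0, 0, 0],
])

```text
time: 2.72
tcp_pos: [0.4663, 0.0066, 0.2312]
tool_rot: [[-0.967, 0.253, -0.001], [0.253, 0.967, -0.0], [0.001, -0.0, -1.0]]
wrist_force: [0.5, 1.4, -0.6]
finger_gap: -0.0001
finger_force: 0.0
```

Run:
```python
from h import *
import cv2
im=grab_frame("wrist");p=camera_params('wrist');print(p['xyz'])
cv2.imwrite("pics/w1.png",cv2.convertScaleAbs(im[:,:,::-1],alpha=1.8))
for P in([.469,-.153,.147],[.594,-.09,.08]):
    c=p['attitude'].T@(np.array(P)-p['xyz']);print(p['cx']-p['fx']*c[0]/c[2],p['cy']+p['fy']*c[1]/c[2])
```

```text
[0.39762249 0.02530522 0.37265633]
61.19030829219625 270.7868959807049
213.98814257686755 336.43028145525
```

View pics/w1.png

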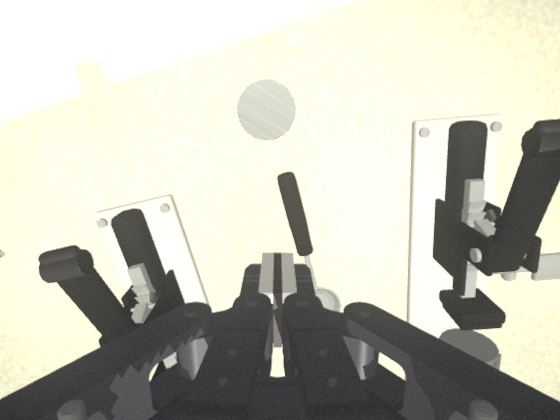

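The ridge appears at about (66,263), within 8 px of where I predicted it. The fingertips are at about (277,290).

Run:
```python
from h import *
print(onz('wrist',66,263,.147))
s=state();P=np.array([.468,-.153,.19]);print(tool(P-s['tcp_pos']))
for w in ([.01,0,0],[0,.01,0]):print(w,tool(w))
```

```text
[ 0.4642 -0.1471  0.147 ]
[-1.67 -6.22  1.65]
[0.01, 0, 0] [-0.39  0.1  -0.  ]
[0, 0.01, 0] [0.1  0.39 0.  ]
```

servo_tool([
  [-0.23, -0.88, 0, 0, 0, 0],
  [-0.23, -0.88, 0, 0, 0, 0],
  [-0.23, -0.88, 0, 0, 0, 0],
  [-0.23, -0.88, 0, 0, 0, 0],
  [-0.23, -0.88, 0.6, 0, 0, 0],
  [-0.23, -0.88, 0.9, 0, 0, 0],
  [-0.23, -0.87, 0.9, 0, 0, 0],
  [0, 0, 0, 0, 0, 0],
])

```text
time: 3.78
tcp_pos: [0.4667, -0.1507, 0.1699]
tool_rot: [[-0.968, 0.252, -0.003], [0.252, 0.968, -0.0], [0.003, -0.001, -1.0]]
wrist_force: [0.3, -0.5, -0.5]
finger_gap: 0.0
finger_force: 0.0
```

Run:
```python
from h import *
import cv2
im=grab_frame("wrist");s=grab_frame("scene")
a=cv2.convertScaleAbs(im[120:420,80:480,::-1],alpha=1.8);b=cv2.resize(s[110:260,150:350,::-1],(400,300))
cv2.imwrite("pics/w2.png",np.hstack([a,b]))
```

```text
(no output)
```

View pics/w2.png

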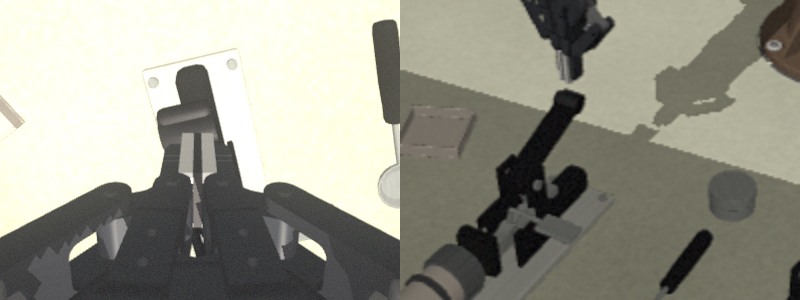

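Run:
```python
from h import *
print(onz('wrist',265,235,.147),state()['tcp_pos'])
p=camera_params('wrist')
for P in([.4667,-.1507,.147],[.4667,-.1507,.17]):
    c=p['attitude'].T@(np.array(P)-p['xyz']);print(p['cx']-p['fx']*c[0]/c[2],p['cy']+p['fy']*c[1]/c[2])
```

```text
[ 0.4587 -0.1541  0.147 ] [ 0.46786824 -0.14940346  0.17137016]
275.36881829583 247.48780279245665
275.1248847067925 267.49324133382817
```

servo_tool([
  [0.12, -0.17, 0.3, 0, 0, 0],
  [0, 0, 0.4, 0, 0, 0],
  [0.07, -0.02, 0.6, 0, 0, 0],
  [0.07, -0.02, 0.6, 0, 0, 0],
  [0.07, -0.02, 0.6, 0, 0, 0],
  [0.07, -0.02, 0.6, 0, 0, 0],
  [0, 0, 0, 0, 0, 0],
  [0, 0, 0, 0, 0, 0],
])

```text
time: 4.88
tcp_pos: [0.4564, -0.1536, 0.0933]
tool_rot: [[-0.968, 0.25, 0.0], [0.25, 0.968, 0.0], [-0.0, 0.0, -1.0]]
wrist_force: [-0.0, 0.7, 6.7]
finger_gap: 0.0
finger_force: 3.2
```

servo_tool([
  [0, 0, 0.1, 0, 0, 0],
  [0, 0, 0, 0, 0, 0],
  [-0.07, 0.02, -0.65, 0, 0, 0],
  [-0.07, 0.02, -0.65, 0, 0, 0],
  [-0.07, 0.02, -0.65, 0, 0, 0],
  [-0.07, 0.02, -0.65, 0, 0, 0],
  [0, 0, 0, 0, 0, 0],
  [0, 0, 0, 0, 0, 0],
])

```text
time: 5.88
tcp_pos: [0.463, -0.1535, 0.1553]
tool_rot: [[-0.968, 0.25, -0.001], [0.25, 0.968, 0.0], [0.001, 0.0, -1.0]]
wrist_force: [0.6, 0.1, -0.6]
finger_gap: -0.0004
finger_force: 0.0
```

servo_tool([
  [0.07, -0.02, 0.65, 0, 0, 0],
  [0.07, -0.02, 0.65, 0, 0, 0],
  [0.07, -0.02, 0.65, 0, 0, 0],
  [0.07, -0.02, 0.65, 0, 0, 0],
  [0, 0, 0, 0, 0, 0],
  [0, 0, 0, 0, 0, 0],
])

```text
time: 6.62
tcp_pos: [0.456, -0.1539, 0.0908]
tool_rot: [[-0.968, 0.25, -0.001], [0.25, 0.968, 0.0], [0.001, 0.0, -1.0]]
wrist_force: [-2.0, 1.3, 8.6]
finger_gap: 0.0002
finger_force: 4.3
```

servo_tool([
  [-0.07, 0.02, -0.65, 0, 0, 0],
  [-0.07, 0.02, -0.65, 0, 0, 0],
  [-0.07, 0.02, -0.65, 0, 0, 0],
  [-0.07, 0.02, -0.65, 0, 0, 0],
  [0, 0, 0, 0, 0, 0],
  [0, 0, 0, 0, 0, 0],
])

```text
time: 7.38
tcp_pos: [0.4628, -0.1536, 0.1552]
tool_rot: [[-0.968, 0.25, -0.001], [0.25, 0.968, 0.0], [0.001, -0.0, -1.0]]
wrist_force: [-0.3, 0.1, -0.4]
finger_gap: -0.0002
finger_force: 0.0
```

servo_tool([
  [0.07, -0.02, 0.65, 0, 0, 0],
  [0.07, -0.02, 0.65, 0, 0, 0],
  [0.07, -0.02, 0.65, 0, 0, 0],
  [0.07, -0.02, 0.65, 0, 0, 0],
  [0, 0, 0, 0, 0, 0],
  [0, 0, 0, 0, 0, 0],
])

```text
time: 8.12
tcp_pos: [0.4558, -0.1539, 0.0915]
tool_rot: [[-0.968, 0.251, -0.0], [0.251, 0.968, 0.001], [0.001, 0.001, -1.0]]
wrist_force: [-6.1, 2.9, 21.6]
finger_gap: 0.0003
finger_force: 10.9
```

servo_tool([
  [-0.07, 0.02, -0.65, 0, 0, 0],
  [-0.07, 0.02, -0.65, 0, 0, 0],
  [-0.07, 0.02, -0.65, 0, 0, 0],
  [-0.07, 0.02, -0.65, 0, 0, 0],
  [0, 0, 0, 0, 0, 0],
  [0, 0, 0, 0, 0, 0],
])

```text
time: 8.88
tcp_pos: [0.4627, -0.1536, 0.1552]
tool_rot: [[-0.968, 0.25, -0.002], [0.25, 0.968, 0.0], [0.002, -0.0, -1.0]]
wrist_force: [0.0, 0.4, 0.5]
finger_gap: 0.0003
finger_force: 0.0
```

servo_tool([
  [0, 0, 0.4, 0, 0, 0],
  [0, 0, 0.3, 0, 0, 0],
  [0, 0, 0.2, 0, 0, 0],
  [0, 0, 0, 0, 0, 0],
])

```text
time: 9.38
tcp_pos: [0.4631, -0.1538, 0.1332]
tool_rot: [[-0.968, 0.25, -0.001], [0.25, 0.968, 0.0], [0.001, -0.0, -1.0]]
wrist_force: [-1.9, 0.4, 3.0]
finger_gap: 0.0001
finger_force: 1.6
```

Run:
```python
from h import *
import cv2
a=grab_frame("top")[60:285,325:435,::-1];b=grab_frame("scene")[130:325,100:260,::-1]
f=lambda i:cv2.convertScaleAbs(cv2.resize(i,None,fx=580/i.shape[0],fy=580/i.shape[0],interpolation=cv2.INTER_CUBIC),alpha=1.7)
o=np.hstack([f(a),f(b)]);print(o.shape);cv2.imwrite("pics/v3.png",o[:,:800])
```

```text
(580, 760, 3)
```

View pics/v3.png

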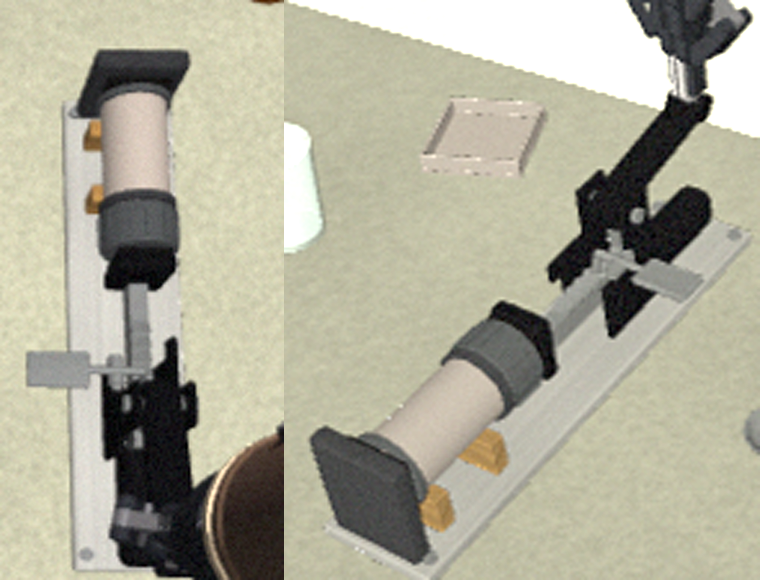

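The cap sits against the collar at (140,195) in the left crop, with the jaw touching it. I'll press once more to confirm it has reached the stiff stop.

servo_tool([
  [0.05, -0.02, 0.45, 0, 0, 0],
  [0.05, -0.02, 0.45, 0, 0, 0],
  [0.05, -0.02, 0.3, 0, 0, 0],
  [0, 0, 0, 0, 0, 0],
])

```text
time: 9.98
tcp_pos: [0.46, -0.1543, 0.1075]
tool_rot: [[-0.968, 0.251, 0.003], [0.251, 0.968, 0.003], [-0.002, 0.003, -1.0]]
wrist_force: [-21.3, 6.6, 68.5]
finger_gap: 0.0003
finger_force: 34.2
```

servo_tool([
  [0, 0, -0.9, 0, 0, 0],
  [0, 0, -0.9, 0, 0, 0],
  [0, 0, -0.9, 0, 0, 0],
  [-0.9, 0.8, -0.7, 0, 0, 0],
  [-0.9, 0.8, 0, 0, 0, 0],
  [-0.9, 0.8, 0, 0, 0, 0],
  [-0.9, 0.8, 0, 0, 0, 0],
  [-0.9, 0.8, 0, 0, 0, 0],
])

```text
time: 10.98
tcp_pos: [0.595, -0.0849, 0.189]
tool_rot: [[-0.968, 0.25, 0.002], [0.25, 0.968, 0.0], [-0.001, 0.0, -1.0]]
wrist_force: [0.2, -0.1, -0.1]
finger_gap: 0.0001
finger_force: 0.0
```

servo_tool([
  [0, 0, 0.8, 0, 0, 0],
  [0, 0, 0.8, 0, 0, 0],
  [0, 0, 0.8, 0, 0, 0],
  [0, 0, 0.4, 0, 0, 0],
  [0, 0, 0, 0, 0, 0],
])

```text
time: 11.6
tcp_pos: [0.5934, -0.0856, 0.1185]
tool_rot: [[-0.968, 0.25, -0.0], [0.25, 0.968, 0.0], [0.0, -0.0, -1.0]]
wrist_force: [-0.3, 0.2, 1.2]
finger_gap: 0.0002
finger_force: 0.0
```

Run:
```python
from h import *
import cv2
im=grab_frame("wrist");s=grab_frame("scene")
a=cv2.convertScaleAbs(im[120:420,80:480,::-1],alpha=1.8);b=cv2.resize(s[130:280,150:350,::-1],(400,300))
cv2.imwrite("pics/w4.png",np.hstack([a,b]))
print(state()['tcp_pos'],state()['wrist_force'])
```

```text
[ 0.5940003  -0.08576849  0.1194883 ] [-0.05908276  1.00677604  0.18108695]
```

View pics/w4.png

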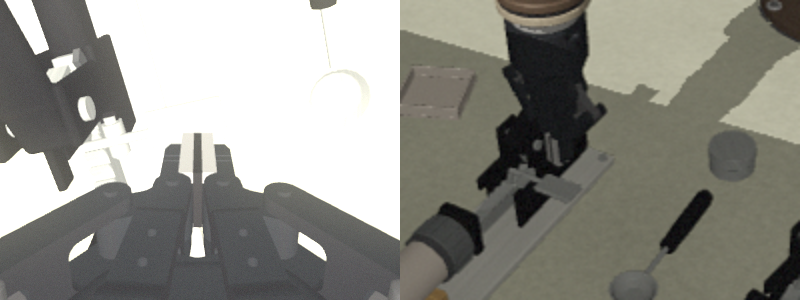

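servo_tool([
  [0, 0, 0.5, 0, 0, 0],
  [0, 0, 0.5, 0, 0, 0],
  [0, 0, 0.5, 0, 0, 0],
  [0, 0, 0.3, 0, 0, 0],
  [0, 0, 0.2, 0, 0, 0],
  [0, 0, 0, 0, 0, 0],
])

```text
time: 12.45
tcp_pos: [0.5933, -0.0857, 0.0686]
tool_rot: [[-0.968, 0.25, -0.0], [0.25, 0.968, 0.0], [0.0, -0.0, -1.0]]
wrist_force: [-1.2, 1.4, 2.7]
finger_gap: 0.0002
finger_force: 1.6
```

servo_tool([
  [0, 0, 0.12, 0, 0, 0],
  [0, 0, 0.06, 0, 0, 0],
  [0, 0, 0, 0, 0, 0],
  [0, 0, 0, 0, 0, 0],
  [0, 0, 0, 0, 0, 0],
  [0, 0, 0, 0, 0, 0],
  [0, 0, 0, 0, 0, 0],
  [0, 0, 0, 0, 0, 0],
])

```text
time: 13.45
tcp_pos: [0.5936, -0.086, 0.0663]
tool_rot: [[-0.968, 0.251, 0.001], [0.251, 0.968, 0.001], [-0.001, 0.001, -1.0]]
wrist_force: [-7.5, 1.0, 22.9]
finger_gap: 0.0
finger_force: 11.1
```

servo_tool([
  [0, 0, 0, 0, 0, 0],
  [0, 0, 0, 0, 0, 0],
  [0, 0, 0, 0, 0, 0],
  [0, 0, 0, 0, 0, 0],
  [0, 0, 0, 0, 0, 0],
  [0, 0, 0, 0, 0, 0],
  [0, 0, 0, 0, 0, 0],
  [0, 0, 0, 0, 0, 0],
])

```text
time: 14.45
tcp_pos: [0.5936, -0.0861, 0.0663]
tool_rot: [[-0.968, 0.251, 0.001], [0.251, 0.968, 0.001], [-0.001, 0.001, -1.0]]
wrist_force: [-9.8, 2.5, 23.4]
finger_gap: -0.0
finger_force: 11.1
```

Run:
```python
from h import *
import cv2
a=grab_frame("top")[60:285,325:435,::-1];b=grab_frame("scene")[130:325,100:260,::-1]
f=lambda i:cv2.convertScaleAbs(cv2.resize(i,None,fx=580/i.shape[0],fy=580/i.shape[0],interpolation=cv2.INTER_CUBIC),alpha=1.7)
cv2.imwrite("pics/v5.png",np.hstack([f(a),f(b)]))
```

```text
(no output)
```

View pics/v5.png

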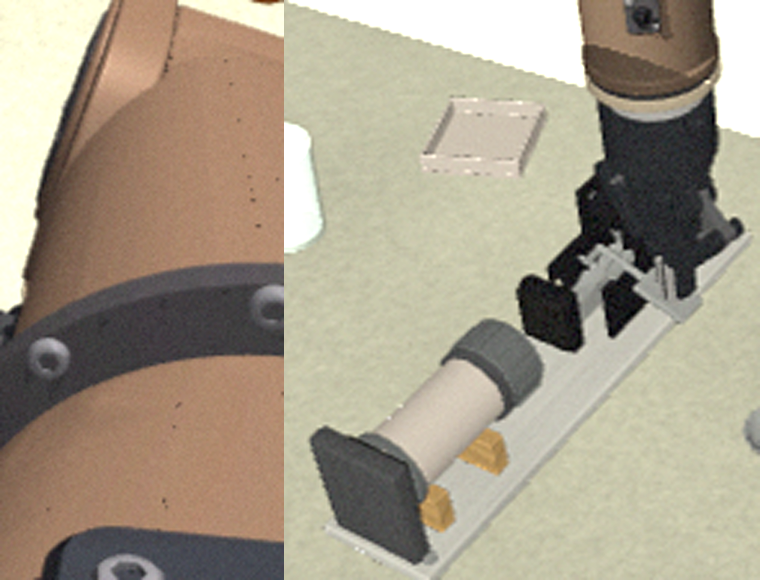

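The jaw's lower corner is back at scene pixel (200,247), where it was at the start, and the cap is still home. I'll lift straight off.

servo_tool([
  [0, 0, -0.5, 0, 0, 0],
  [0, 0, -0.8, 0, 0, 0],
  [0, 0, -0.9, 0, 0, 0],
  [0, 0, -0.9, 0, 0, 0],
  [0, 0, -0.9, 0, 0, 0],
  [0, 0, -0.9, 0, 0, 0],
  [0, 0, 0, 0, 0, 0],
  [0, 0, 0, 0, 0, 0],
])

```text
time: 15.55
tcp_pos: [0.5931, -0.0856, 0.1862]
tool_rot: [[-0.968, 0.25, -0.001], [0.25, 0.968, 0.0], [0.001, -0.0, -1.0]]
wrist_force: [0.3, -0.1, -0.3]
finger_gap: -0.0
finger_force: 0.0
```

Run:
```python
from cell import *
s=state();print(s['tcp_pos'],s['wrist_force'],s['time']);print(job_done())
```

```text
[ 0.59305064 -0.08561536  0.18615052] [ 0.29530527 -0.11938313 -0.34690571] 15.55
the job is handed in; nothing more can be done
None
```

The job is done and handed in at 15.6 s: the right-hand clamp's cap is home against its collar, its jaw slid all the way back after the release lever was held down, the other clamp was not touched, and the arm is lifted clear.

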